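Clear and set up the contour gauge's slab

ROBOT

A 7-joint arm with a two-finger parallel gripper is mounted at the origin on the work surface. World frame = base frame: x ahead of the robot, y to its left, z up, the work surface at z = 0. Lengths are in m, angles in rad, forces in N, time in s.
With the tool pointing down it reaches from about 0.425 to 0.875 m from the base axis. Payload 9.9 kg.
Tool frame: the origin (TCP) lies at the very end of the fingers, on their centre line; the grasp point (between the pads) lies 19 mm behind it (env.tcp_to_grasp is the y of the grasp point in the tool frame, in m); y points along the fingers, x is the direction in which the jaws open and shut, and the axes are right-handed (so a half turn about y gives the same grasp; the last joint's range is limited). The gripper opens to 85 mm and grips with 20 to 120 N. Pads are 22 mm wide; open, the fingers measure 114 mm over their backs; the gripper's body (76 mm by 85 mm) begins 54 mm behind the grasp point. The pads swing forward as they close: fully open they stand 13 mm farther back than shut.
Start: joints at [-1.349, 0.576, 0.025, 1.437, -0.015, 1.129, -0.057], TCP at [0.203, 0.644, 0.231] pointing down, gripper open.
Joint ranges: [-2.76, 2.76], [-0.34, 2.15], [-1.52, 1.57], [0.19, 2.46], [-1.09, 4.23], [0.17, 1.99], [-2.82, 2.82]. Speed limits (rad/s): [2.22, 2.22, 3.01, 3.01, 3.14, 3.14, 3.14].

INTERFACE

Orientations are given as a unit quaternion [x, y, z, w].
In Python, from cell import env gives the robot as it stands. The module is installed in compiled form; this text tells all that it offers.
- The arm moves only by the tool arm_command, never from a script. Its argument "motion" is text: rows parted by semicolons, each of 5 numbers parted by spaces: the shift along the world's x, y, z in m, then the turn about the world's z in rad, then the finger opening in m, from 0 to 0.0854. A call has 1 to 20 rows; each row is the pose to reach, as a shift and turn from the pose measured when the call began; what a row does not reach only later rows make up. A row lasts 1/10 s, in which the tool goes at most 50 mm and 8.59 degrees, less where a joint would pass 70% of its speed; a pose out of reach is approached as far as the arm can. A call with a gripper value outside its range is refused whole. The fingers move at their own pace and stop on an object; "grip_force" is the grip in N (left out, the last holds). Time passes only in rows, so rows that repeat a pose let the fingers close. It gives the time, the measured TCP pose, the force and the opening at its end, in the units of the state.
- env.get_obs(): the state, without advancing time (a new reading comes with each control period).
- env.snapshot(name): name is "scene" or "top" or "wrist"; returns (picture, depth): 400x640x3 uint8, red, green, blue; 400x640 float32, m along the optical axis (not along the pixel's ray), 0 where there is no reading.
- env.get_calibration(name): a dict with "fx", "fy", "cx", "cy" (pixels), "rvec" (rotation vector, rad) and "tvec" (3), from world to camera coordinates, as OpenCV has them; the wrist camera has in their place "T_tool_cam" (4x4, takes a point from camera to tool coordinates, whose origin is the TCP and whose axes are the tool frame's). Camera axes: x right, y down, z forward; pixel columns grow to the right and rows downward; lengths in m; the calibration is good to about 2 mm. A picture is of the moment at which its call begins: read the wrist's pose just before it. get_calibration takes no time and is no camera call.
- env.finish_job(): hands the job in, once; it reports no verdict.
Trained networks look in the newest picture that a camera, given by its name, has taken for a name from the list of things; names that differ only in an ending like _2 or _b are one class to them, and where a whole thing is asked for, a point or a joint stands for the part that bears it (a point fixed in the world has none). Each returns a list of dicts, best first, with "score" (0 to 1); they miss things now and then, are a little off and sometimes report something else, mostly with a low value. They report only what shows in the picture. A call takes as long as a camera call. They do not tell look-alikes from the thing itself.
- env.look_for(camera, thing): "xy" ([column, row] in pixels, amid what is visible of it).
- env.trace(camera, thing): "region" (400x640 bool, what is visible of it) and "xy" ([column, row] in pixels, amid what is visible of it).
- env.spot_point(camera, thing): "xy" ([column, row] in pixels: a listed point, or the origin of a listed thing).
The state is a dict: "time_s": time; "joint_pos": joint angles; "qvel": joint speeds; "effort": joint torques, N m; "tool_pos": TCP position; "orientation": TCP orientation; "wrist_force": force on the tool from outside, world axes, zero at the start; "moment": the same for the moment, N m; "opening": finger opening in m.
Only numpy, scipy, OpenCV 4.12 (cv2) and the standard library are available. Lean on these libraries where they do the work, as an engineer would, in place of code of your own. Each camera call takes 0.05 s, during which the arm holds its last target.

TASK

Get the measuring slab ready: hold the scraper block and wipe all loose chips off the slab into the blue catch tray at its end (do not touch the chips with the fingers), then stand the scraper back upright on the middle of its black pad. Then lay each reference bar that is there on the slab, centred in the outline of its colour and parallel to the outline's long side, and last of all turn the dial knob clockwise until its white pointer points at the red tab. Leave everything else on the table where it is.

Things in the scene. Friction and masses are not known exactly. Their poses are not given: they have to be found in the camera images.
- slab: fixed dark slab with a blue catch tray. Origin: on the table under the slab's centre. Flat top 40 mm above the table, 184 (x) by 240 mm (y); rails 10 mm wide, 15 mm above the top, along both sides (inner faces x = -92, 92 mm). At y = +120 mm the top drops into the tray; the end y = -120 mm is open. Painted outlines 130 (x) by 60 mm: blue centred at y = -65, yellow at y = +65 mm
- tray_in (a point): centre of the blue catch tray's floor, 4 mm above the table; axes as the slab. The tray is 184 mm (x) by 90 mm (y) inside, y = -45 mm (the slab's edge, 36 mm above this floor) to +45 mm; its end wall is 46 mm and its side walls 55 mm tall above the table
- chip1: loose chip (a thick bright curled metal turning), 26 x 18 x 12 mm, 12 g, lying on the slab at the start; origin at the centre of its underside; may be absent
- chip2: loose chip (a thick bright curled metal turning), 26 x 18 x 12 mm, 12 g, lying on the slab at the start; origin at the centre of its underside; may be absent
- chip3: loose chip (a thick bright curled metal turning), 26 x 18 x 12 mm, 12 g, lying on the slab at the start; origin at the centre of its underside; may be absent
- chip4: loose chip (a thick bright curled metal turning), 26 x 18 x 12 mm, 12 g, lying on the slab at the start; origin at the centre of its underside; may be absent
- chip5: loose chip (a thick bright curled metal turning), 26 x 18 x 12 mm, 12 g, lying on the slab at the start; origin at the centre of its underside; may be absent
- chip6: loose chip (a thick bright curled metal turning), 26 x 18 x 12 mm, 12 g, lying on the slab at the start; origin at the centre of its underside; may be absent
- scraper: scraper block standing on the black pad at the start: orange base 120 (x) x 36 (y) x 30 mm tall, on it a black upright grip 80 (x) x 22 (y) mm that reaches from 30 to 82 mm above the underside; 0.22 kg; origin at the centre of its underside. The 36 mm tall band of the grip from 40 to 76 mm is good to hold, across its 22 mm thickness (y)
- pad: thin black rubber pad fixed to the table, 190 (x) x 110 (y) x 4 mm, the scraper's place; origin at the centre of its underside; its top is 4 mm above the table
- bar_blue: square aluminium reference bar with two blue bands, 100 (x) x 34 x 34 mm, 0.3 kg, lying on the table with its long axis x level; origin at the bar's middle, 17 mm inside from each long side; the bands go all round, so any of its four long sides may be up; may be absent
- bar_yellow: square aluminium reference bar with two yellow bands, 100 (x) x 34 x 34 mm, 0.3 kg, lying on the table with its long axis x level; origin at the bar's middle, 17 mm inside from each long side; the bands go all round, so any of its four long sides may be up; may be absent
- blue_spot (a point): where the middle of the blue-banded bar belongs: over the centre of the blue outline, 17 mm above the slab's top; axes as the slab
- yellow_spot (a point): where the middle of the yellow-banded bar belongs: over the centre of the yellow outline, 17 mm above the slab's top; axes as the slab
- knob (a joint): angle of the black knob on the white control box (130 x 130 mm, top 40 mm above the table): 0 to 4.71 rad, growing clockwise from above; stays where left (friction 0.04 N m). Disc 60 mm across, 42 to 50 mm above the table; on it an upright bar grip 57 long, 14 thick, up to 82 mm; a white line along one half of the bar's top is the pointer. Scale ticks every 15 degrees
- knob_axis (a point): on the knob's turning axis, 72 mm above the table, inside the bar grip, 10 mm below its top; its x axis lies along the bar, from the pointer end to the other end
- knob_pointer (a point): the point 48 mm out from the knob's axis in the direction of the white pointer line (beyond the bar's end), 72 mm above the table; it turns with the knob
- red_mark (a point): the point 48 mm out from the knob's axis in the direction of the red tab (16 x 10 x 6 mm) on the scale, 72 mm above the table; fixed during a run. From the start the knob reaches it by turning clockwise by about 1.4 to 4.0 rad
- bottle: white plastic bottle with a blue cap, 56 mm across, 150 mm tall, upright; origin at the centre of its underside; not part of the job, to be left alone
- mug: blue mug, 80 mm across, 90 mm tall, upright; origin at the centre of its underside; not part of the job, to be left alone
- weight: round steel weight, 56 mm across, 36 mm tall with its small knob; origin at the centre of its underside; not part of the job, to be left alone
- gauge: round dial gauge lying on its back, 60 mm across, 20 mm tall, with a 50 mm stem along its +x; origin at the centre of its underside; not part of the job, to be left alone
- driver: screwdriver lying on the table beyond the slab, low; origin on its axis line at table height; not part of the job, to be left alone
Not all that is in view belongs to the job. There is more than one size of the pad; the one meant has the size given above.

How it is judged:
On the way, in this order (a step that is already met when the one before it is completed fails the run):
1. the scraper is brought down onto the slab (x of scraper in the frame of slab between -0.09 and 0.09 m and y of scraper in the frame of slab between -0.13 and 0.13 m and z of scraper in the frame of slab between 0.035 and 0.05 m), for 0.1 s.
2. all chips lie in the catch tray (x of chip1 in the frame of tray_in between -0.094 and 0.094 m and y of chip1 in the frame of tray_in between -0.046 and 0.048 m and z of each of chip1, chip2, chip3, chip4, chip5, chip6 in the frame of tray_in below 0.04 m and x of chip2 in the frame of tray_in between -0.094 and 0.094 m and y of chip2 in the frame of tray_in between -0.046 and 0.048 m and x of chip3 in the frame of tray_in between -0.094 and 0.094 m and y of chip3 in the frame of tray_in between -0.046 and 0.048 m and x of chip4 in the frame of tray_in between -0.094 and 0.094 m and y of chip4 in the frame of tray_in between -0.046 and 0.048 m and x of chip5 in the frame of tray_in between -0.094 and 0.094 m and y of chip5 in the frame of tray_in between -0.046 and 0.048 m and x of chip6 in the frame of tray_in between -0.094 and 0.094 m and y of chip6 in the frame of tray_in between -0.046 and 0.048 m), for 0.2 s.
3. the scraper stands back on its pad (horizontal distance between scraper and pad below 0.04 m and height (world z) of scraper below 0.012 m and angle between scraper's own z axis and vertical below 0.1 rad), for 0.2 s.
4. each bar present lies in the outline of its colour (distance between bar_blue and blue_spot below 0.018 m and angle between the x axis of each of bar_blue, bar_yellow and the x axis of slab, either way round below 0.17 rad and distance between bar_yellow and yellow_spot below 0.018 m), for 0.2 s.
5. the knob's pointer is at the red tab (horizontal distance between knob_pointer and red_mark below 0.0065 m), for 0.2 s.
At the end, for the whole second after the job is handed in: All chips in the tray; scraper upright on its pad, centres within 40 mm; each bar present on the slab, its middle within 18 mm of its outline's centre and within 0.17 rad of its long side; knob_pointer within 6.5 mm of red_mark (about half a tick); all at rest (all of step 2 and all of step 3 and all of step 4 and horizontal distance between knob_pointer and red_mark below 0.0065 m and linear speed of each of chip1, chip2, chip3, chip4, chip5, chip6, scraper, bar_blue, bar_yellow below 0.02 m/s and velocity of joint knob between -0.05 and 0.05 rad/s); the robot touches nothing.
It fails at once if the fingers touch a chip (contact force between the fingers and chip1 above 0.5 N or contact force between the fingers and chip2 above 0.5 N or contact force between the fingers and chip3 above 0.5 N or contact force between the fingers and chip4 above 0.5 N or contact force between the fingers and chip5 above 0.5 N or contact force between the fingers and chip6 above 0.5 N).
It fails at once if a bystander is shifted by more than 40 mm (distance of any of bottle, mug, weight, gauge, driver from where it was at the start of the episode above 0.04 m).
Of chip1, chip2, chip3, chip4, chip5, chip6 only 4 to 6 are there at a start; the rules pass over those that are not, and their reading is None.
Of bar_blue, bar_yellow only 1 to 2 are there at a start; the rules pass over those that are not, and their reading is None.
At some moment in a run one of bar_blue, bar_yellow may be knocked a few centimetres aside while the robot is not near it.
Once in a run the grip may slacken for a moment while it holds something.
It also fails if it takes over 208 s, if anything falls off the work surface, if the arm or the gripper's body presses on something with over 40 N, if the wrist force passes 120 N, or if a joint passes its speed limit or range.

## Working session

There is one attempt and no reset: what is moved stays moved. The work goes in short steps, Python scripts to look and compute and a tool call to move; the robot and the scene stay as the last step left them, time stands still between calls to the robot, and variables do not carry over. Pictures are saved under pics/ and viewed, and the job is handed in when it is done.

Besides the shell and the picture viewer there is one more tool, called after "Request:" by a JSON object that holds its "api" and its "payload". arm_command: Moves the arm, as the interface text tells. Its arguments: {"type":"object","properties":{"motion":{"type":"string"},"grip_force":{"type":"number"}},"required":["motion"]}

```bash
mkdir -p pics; ls; cat > h.py <<'E'
import numpy as np, cv2
from cell import env
from scipy.spatial.transform import Rotation as R
def snap(n,f=None):
    o=env.get_obs(); p,d=env.snapshot(n)
    if f: cv2.imwrite('pics/'+f,p[:,:,::-1])
    return o,p,d
def campose(n,o=None):
    c=env.get_calibration(n)
    K=np.array([[c['fx'],0,c['cx']],[0,c['fy'],c['cy']],[0,0,1]])
    if 'T_tool_cam' in c:
        T=np.eye(4);T[:3,:3]=R.from_quat(o['orientation']).as_matrix();T[:3,3]=o['tool_pos']
        return K,T@np.array(c['T_tool_cam'])
    Rm=cv2.Rodrigues(np.array(c['rvec'],float))[0];T=np.eye(4);T[:3,:3]=Rm;T[:3,3]=np.ravel(c['tvec'])
    return K,np.linalg.inv(T)
def pt(K,T,u,v,d):
    q=np.array([(u-K[0,2])/K[0,0]*d,(v-K[1,2])/K[1,1]*d,d,1]);return (T@q)[:3]
def atz(K,T,u,v,z):
    r=T[:3,:3]@np.array([(u-K[0,2])/K[0,0],(v-K[1,2])/K[1,1],1]);return T[:3,3]+r*(z-T[2,3])/r[2]
def cloud(K,T,d):
    v,u=np.mgrid[0:400,0:640];P=np.stack([(u-K[0,2])/K[0,0]*d,(v-K[1,2])/K[1,1]*d,d,np.ones_like(d)],-1)
    return P@T.T[:, :3]
def proj(K,T,p):
    q=np.linalg.inv(T)@np.append(p,1);return (K@(q[:3]/q[2]))[:2]
E
python3 - <<'E'
from h import *
for n in ['scene','top','wrist']:
    o,p,d=snap(n,n+'0.png'); K,T=campose(n,o); print(n,T.round(3).tolist(),K.round(1).tolist())
print(o, env.tcp_to_grasp)
E
```

```text
pics
scene [[0.019, 0.585, -0.811, 1.625], [1.0, -0.023, 0.007, -0.056], [-0.015, -0.811, -0.585, 0.878], [0.0, 0.0, 0.0, 1.0]] [[513.2, 0.0, 329.1], [0.0, 513.2, 201.3], [0.0, 0.0, 1.0]]
top [[-0.021, -0.994, 0.111, 0.366], [-1.0, 0.023, 0.011, -0.069], [-0.013, -0.111, -0.994, 1.527], [0.0, 0.0, 0.0, 1.0]] [[416.8, 0.0, 325.7], [0.0, 416.8, 203.1], [0.0, 0.0, 1.0]]
wrist [[0.3, 0.905, 0.3, 0.125], [0.954, -0.284, -0.097, 0.669], [-0.002, 0.315, -0.949, 0.373], [0.0, 0.0, 0.0, 1.0]] [[347.9, 0.0, 322.8], [0.0, 347.9, 202.5], [0.0, 0.0, 1.0]]
{'time_s': 0.1, 'joint_pos': array([-1.34880403,  0.57643312,  0.02486375,  1.43781134, -0.01499748,
        1.12903212, -0.05649125]), 'qvel': array([-1.30245992e-03, -2.38277352e-03, -8.87290624e-04, -2.05700623e-03,
       -1.23149157e-03,  7.12091680e-04,  7.12493436e-05]), 'effort': array([ 7.02778663e-03, -7.67303324e+01,  2.25858204e+00, -2.86605763e+01,
        1.59652589e-02,  8.56615923e-03,  2.00811485e-06]), 'tool_pos': array([0.20308761, 0.64329354, 0.23054377]), 'orientation': array([ 0.57064916,  0.41761609, -0.41843307, -0.56997377]), 'wrist_force': array([ 0.64620436,  0.98042188, -0.42634576]), 'moment': array([-0.06294931, -0.00944   , -0.00178419]), 'opening': 0.08536428920167932} -0.0187
```

View pics/scene0.png

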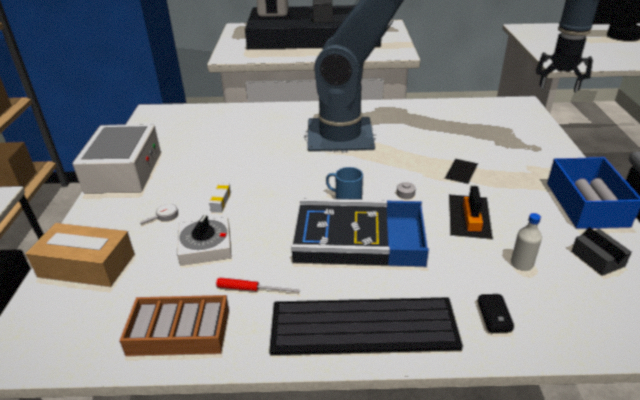

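View pics/top0.png

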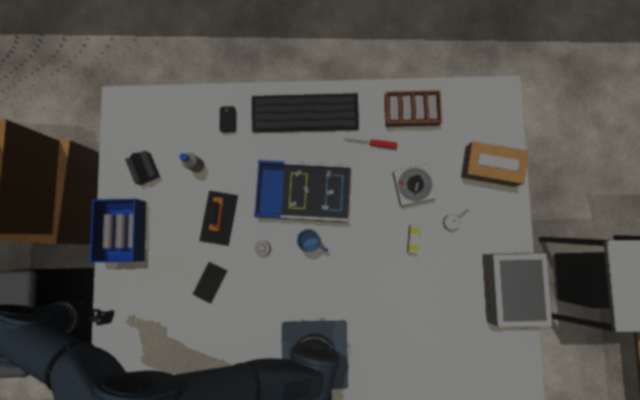

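View pics/wrist0.png

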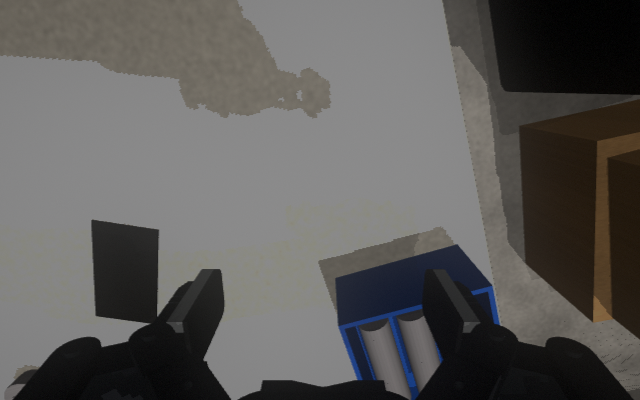

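The scene picture shows the slab at about (345,232) with its tray on the right (world +y). The scraper is on the larger pad at (470,215). A small decoy pad is at (461,170), the knob box at (204,238) and the yellow bar at (220,197). I see no blue-banded bar. Bystanders are the mug, weight, gauge, bottle and driver.

```bash
python3 - <<'E'
from h import *
for n in ['scene','top']:
    o,p,d=snap(n); K,T=campose(n,o)
    np.savez(n+'0.npz',p=p,d=d,K=K,T=T)
    for th in ['slab','scraper','pad','bar_blue','bar_yellow','knob','bottle','mug','weight','gauge','driver','chip1']:
        r=env.look_for(n,th)
        for x in r[:7]:
            u,v=x['xy'];dd=d[int(round(v)),int(round(u))]
            print(n,th,round(x['score'],2),np.round(x['xy'],1),pt(K,T,u,v,dd).round(3) if dd>0 else None)
    for th in ['slab','tray_in','scraper','pad','bar_yellow','yellow_spot','blue_spot','knob_axis','knob_pointer','red_mark']:
        for x in env.spot_point(n,th)[:2]: print(n,'spot',th,round(x['score'],2),np.round(x['xy'],1))
for f,c in [('scene',(150,160,520,280)),('top',(190,130,480,290))]:
    p=np.load(f+'0.npz')['p'][c[1]:c[3],c[0]:c[2],::-1]
    s=min(800/p.shape[1],600/p.shape[0]);cv2.imwrite(f'pics/{f}c.png',cv2.resize(p,None,fx=s,fy=s,interpolation=cv2.INTER_CUBIC)); print(s)
E
```

```text
scene slab 0.76 [359.5 233.5] [0.613 0.028 0.044]
scene slab 0.23 [371.1 215.8] [0.541 0.064 0.045]
scene scraper 0.8 [470.1 210.1] [0.517 0.335 0.038]
scene scraper 0.64 [372.8 213. ] [0.532 0.069 0.047]
scene scraper 0.32 [358.4 234.6] [0.61  0.026 0.038]
scene pad 0.82 [461.6 169.3] [0.257 0.376 0.004]
scene pad 0.56 [462.1 219.7] [0.518 0.318 0.007]
scene bar_blue 0.38 [472.9 209.9] [0.55  0.331 0.063]
scene bar_blue 0.32 [363.4 233.3] [0.608 0.039 0.041]
scene bar_yellow 0.79 [222.6 197.9] [ 0.429 -0.349  0.036]
scene knob 0.84 [203.2 231.5] [ 0.608 -0.369  0.059]
scene bottle 0.72 [527.6 245.3] [0.719 0.415 0.084]
scene bottle 0.48 [167.9 214.4] [ 0.481 -0.495  0.021]
scene mug 0.56 [346.3 182.8] [0.439 0.002 0.084]
scene mug 0.41 [529.1 245.1] [0.719 0.418 0.084]
scene mug 0.2 [220.9 199.6] [ 0.433 -0.354  0.033]
scene weight 0.84 [403.4 189.9] [0.398 0.171 0.027]
scene gauge 0.6 [168.3 216. ] [ 0.487 -0.493  0.019]
scene driver 0.61 [199.9 230. ] [ 0.62  -0.372  0.073]
scene driver 0.6 [240.6 286. ] [ 0.763 -0.26   0.018]
scene chip1 0.59 [318. 224.] [ 0.572 -0.077  0.046]
sc
[... 1496 characters left out ...]
4. ] [ 0.449 -0.51   0.019]
top driver 0.61 [380.1 147. ] [ 0.74  -0.259  0.013]
top spot slab 0.74 [218.4 217. ]
top spot slab 0.58 [315.1 193.6]
top spot tray_in 0.91 [270.9 189.7]
top spot tray_in 0.51 [365.6 142.6]
top spot scraper 0.97 [216.9 215.8]
top spot scraper 0.61 [419.7 184. ]
top spot pad 0.9 [219.5 216.4]
top spot pad 0.88 [209.9 281.1]
top spot bar_yellow 0.59 [412.2 237.5]
top spot bar_yellow 0.39 [265.3 245.1]
top spot yellow_spot 0.97 [295.7 189.6]
top spot blue_spot 0.8 [336.2 192.5]
top spot blue_spot 0.47 [315.3 195.6]
top spot knob_axis 0.68 [417.1 182.2]
top spot knob_pointer 0.47 [413.5 198.4]
top spot red_mark 0.27 [325.5 205.8]
2.1621621621621623
2.7586206896551726
```

```bash
ls pics
```

```text
scene0.png
scenec.png
top0.png
topc.png
wrist0.png
```

View pics/scenec.png

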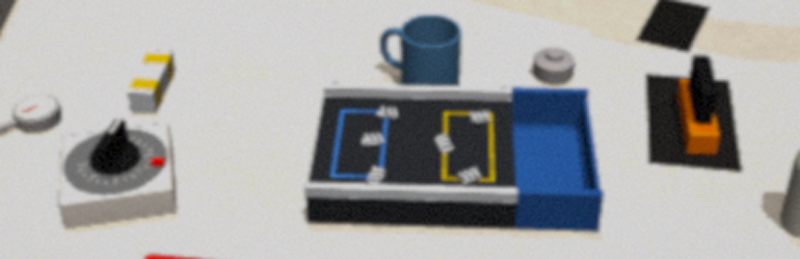

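View pics/topc.png

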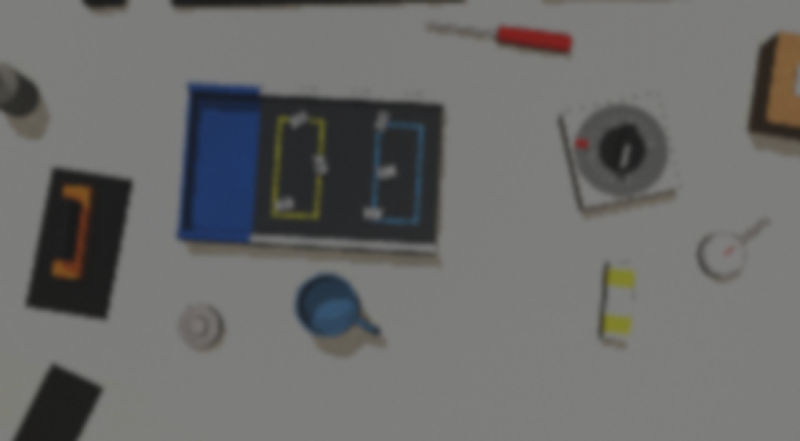

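The crops show six chips: three around the blue outline and three around the yellow one. The scraper stands on the large pad; the other pad, at top (210,281), is the smaller decoy. Only the yellow bar is present. Next I'll fit poses from depth.

```bash
python3 - <<'E'
from h import *
for n in ['scene','top']:
    z=np.load(n+'0.npz');p,d,K,T=z['p'],z['d'],z['K'],z['T']
    P=cloud(K,T,d); hsv=cv2.cvtColor(p,cv2.COLOR_RGB2HSV)
    H,S,V=[hsv[...,i].astype(int) for i in range(3)]
    X,Y,Z=P[...,0],P[...,1],P[...,2]; ok=d>0
    def rect(m,name):
        q=P[m];
        if len(q)<8: print(n,name,len(q));return
        r=cv2.minAreaRect((q[:,:2]*1000).astype(np.float32));print(n,name,len(q),'c',np.round(r[0],1),'sz',np.round(r[1],1),'ang',round(r[2],1),'z',np.percentile(q[:,2],[5,50,95]).round(3), 'med',np.median(q,0).round(4))
    org=ok&(H>5)&(H<18)&(S>170)&(abs(X-.5)<.1)&(abs(Y-.33)<.1)
    rect(org,'orange')
    rect(ok&(Z>.06)&(abs(X-.5)<.1)&(abs(Y-.33)<.1),'grip')
    rect(ok&(V<70)&(Z<.012)&(abs(X-.5)<.15)&(abs(Y-.33)<.13),'pad')
    sl=ok&(abs(X-.58)<.16)&(abs(Y-.04)<.22)
    rect(sl&(Z>.030)&(Z<.065)&(V<100)&(S<150)&(X>.49),'slabtop')
    rect(sl&(Z>.052)&(Z<.07)&(X>.48)&(S<120),'rails')
    rect(sl&(H>105)&(H<125)&(S>180)&(X>.45)&(Y>.09),'tray')
    rect(ok&(Z>.025)&(Z<.045)&(abs(X-.4)<.1)&(abs(Y+.36)<.06),'bar')
    rect(ok&(Z>.06)&(abs(X-.6)<.1)&(abs(Y+.37)<.1),'knobgrip')
    rect(ok&(Z>.03)&(Z<.048)&(V>120)&(abs(X-.6)<.12)&(abs(Y+.37)<.12),'box')
    rect(ok&((H<6)|(H>172))&(S>150)&(abs(X-.6)<.1)&(abs(Y+.37)<.1),'red')
    for nm,z0 in [('scraper',.004),('pad',0),('bar_yellow',.017),('yellow_spot',.057),('blue_spot',.057),('tray_in',.004),('knob_axis',.072),('knob_pointer',.072),('red_mark',.072)]:
        pass
S={'scene':dict(scraper=(470,217.8,.004),pad=(466.9,216,0),bar=(217.9,197.7,.017),ys=(365.9,223,.057),bs=(315.7,219.9,.057),tray=(402.5,238.8,.004),kax=(201.5,224.1,.072),kp=(210.2,213.7,.072)),
'top':dict(scraper=(216.9,215.8,.004),pad=(219.5,216.4,0),bar=(412.2,237.5,.017),ys=(295.7,189.6,.057),bs=(336.2,192.5,.057),tray=(270.9,189.7,.004),kax=(417.1,182.2,.072),kp=(413.5,198.4,.072))}
for n in S:
    z=np.load(n+'0.npz')
    for k,(u,v,h) in S[n].items(): print(n,k,atz(z['K'],z['T'],u,v,h).round(3))
E
```

```text
scene orange 420 c [492.3 352.8] sz [ 50.1 159.7] ang 84.3 z [0.004 0.029 0.042] med [0.547  0.3352 0.0291]
scene grip 245 c [509.  346.3] sz [23.4 85.7] ang 83.4 z [0.063 0.084 0.089] med [0.5225 0.3428 0.0837]
scene pad 1033 c [494.4 340. ] sz [259.  193.9] ang 80.3 z [-0.75   0.004  0.007] med [0.5248 0.3258 0.004 ]
scene slabtop 2980 c [584.8 -15.4] sz [242.5 201.2] ang 86.3 z [0.035 0.04  0.043] med [ 0.586  -0.0135  0.0401]
scene rails 556 c [582.  32.] sz [333.6 211. ] ang 85.4 z [0.052 0.055 0.058] med [0.67   0.0082 0.0547]
scene tray 2068 c [595.1 148.1] sz [ 91.2 207.6] ang 85.4 z [0.002 0.011 0.055] med [0.5738 0.1515 0.011 ]
scene bar 284 c [ 400.8 -362.2] sz [ 37.4 105.3] ang 81.6 z [0.028 0.033 0.037] med [ 0.4081 -0.3617  0.0334]
scene knobgrip 181 c [ 597.5 -372.4] sz [17.4 60.1] ang 75.3 z [0.062 0.078 0.084] med [ 0.6039 -0.3708  0.0782]
scene box 919 c [ 597.9 -372.4] sz [136.8 129.9] ang 10.4 z [0.032 0.04  0.044] med [ 0.6293 -0.3543  0.0401]
scene red 24 c [ 606.1 -346. ] sz [27.2 60.9] ang 10.9 z [0.043 0.046 0.074] med [ 0.6059 -0.3226  0.046 ]
top orange 114
[... 658 characters left out ...]
2.5 -372.8] sz [14.6 57.5] ang 75.8 z [0.068 0.081 0.087] med [ 0.5916 -0.3715  0.0813]
top box 140 c [ 597.4 -375.7] sz [122.7 123.9] ang 10.1 z [0.035 0.04  0.045] med [ 0.6326 -0.4063  0.0401]
top red 2
scene scraper [0.507 0.342 0.004]
scene pad [ 0.494  0.338 -0.   ]
scene bar [ 0.401 -0.37   0.017]
scene ys [0.587 0.046 0.057]
scene bs [ 0.569 -0.083  0.057]
scene tray [0.59  0.144 0.004]
scene kax [ 0.594 -0.373  0.072]
scene kp [ 0.551 -0.358  0.072]
top scraper [0.499 0.348 0.004]
top pad [0.497 0.34  0.   ]
top bar [ 0.404 -0.361  0.017]
top ys [0.582 0.053 0.057]
top bs [ 0.568 -0.091  0.057]
top tray [0.591 0.149 0.004]
top kax [ 0.596 -0.377  0.072]
top kp [ 0.539 -0.361  0.072]
```

The two views agree:
- Slab centre is about (0.576,-0.018), yaw -4.4°.
- Scraper is about (0.503,0.346), yaw -6°, on the 187x110 pad at (0.493,0.342).
- Bar is at (0.398,-0.3625), yaw -7.5°.
- Knob is at (0.595,-0.374), with its pointer at about 165° and the red tab at about 78°.

Things that could be taken for the scraper in the scene picture: the real one at (470,215), the black stand at (602,250), and slab false hits at (372,213). The orange and black block at (470,215) is the right one. I'll hover over it and check close up.

Request:
{"api": "arm_command", "payload": {"motion": "0.04 -0.04 0.02 0 0.0854;0.07 -0.07 0.02 0.05 0.0854;0.1 -0.1 0.02 0.1 0.0854;0.13 -0.13 0.02 0.15 0.0854;0.16 -0.16 0.02 0.2 0.0854;0.19 -0.19 0.02 0.2 0.0854;0.22 -0.22 0.02 0.2 0.0854;0.25 -0.25 0.02 0.2 0.0854;0.28 -0.28 0.02 0.2 0.0854;0.3 -0.3 0.02 0.2 0.0854;0.3 -0.3 0.02 0.2 0.0854;0.3 -0.3 0.02 0.2 0.0854;0.3 -0.3 0.02 0.2 0.0854", "grip_force": 60}}

```text
time_s: 3.75
tool_pos: [0.5022, 0.3449, 0.2513]
orientation: [-0.525, -0.473, 0.473, 0.526]
wrist_force: [-0.3, 0.1, -0.0]
opening: 0.0856
```

```bash
cat > jaw.py <<'E'
from h import *
def jaw(o): 
    m=R.from_quat(o['orientation']).as_matrix(); return np.degrees(np.arctan2(m[1,0],m[0,0])), m[:,1]
E
python3 - <<'E'
from jaw import *
o,p,d=snap('wrist','w1.png'); K,T=campose('wrist',o)
np.savez('w1.npz',p=p,d=d,K=K,T=T)
print(o['tool_pos'],jaw(o),o['joint_pos'].round(3))
P=cloud(K,T,d);X,Y,Z=[P[...,i] for i in range(3)]
hsv=cv2.cvtColor(p,cv2.COLOR_RGB2HSV);H,S,V=[hsv[...,i].astype(int) for i in range(3)]
ok=(d>0)&(abs(X-.5)<.13)&(abs(Y-.34)<.11)
for nm,m in [('grip',ok&(Z>.078)&(Z<.095)&(V<90)),('org',ok&(H>5)&(H<18)&(S>150)),('pad',ok&(V<80)&(Z<.012))]:
    q=P[m];r=cv2.minAreaRect((q[:,:2]*1000).astype(np.float32));print(nm,len(q),np.round(r[0],1),np.round(r[1],1),round(r[2],1),np.percentile(q[:,2],[5,50,95]).round(3))
E
```

```text
[0.50222115 0.34491379 0.25125871] (np.float64(84.03898803470742), array([-6.44189640e-04,  6.33146530e-04, -9.99999592e-01])) [-0.691  0.46   0.02   1.592 -0.011  1.09   0.799]
grip 1988 [503.9 347.3] [21.9 80.1] 83.1 [0.084 0.086 0.087]
org 1495 [503.7 348.8] [ 37.9 119.4] 83.3 [0.026 0.034 0.036]
pad 12410 [491.2 345. ] [109.8 190. ] 79.3 [0.003 0.004 0.005]
```

View pics/w1.png

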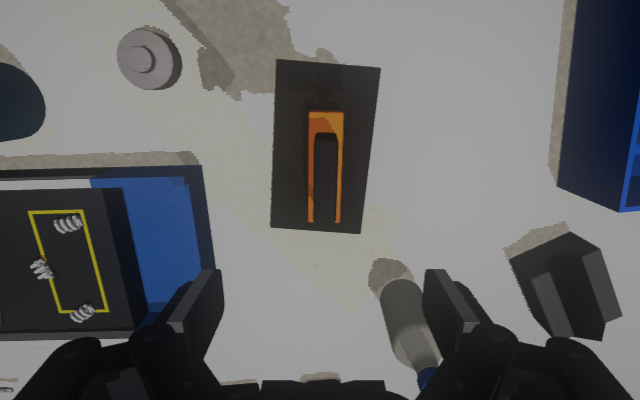

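The wrist picture shows the scraper at (325,165) on the large pad, which measures 190x110 mm. The grip top measures 80x22 mm at (503.9,347.3), jaw angle 83.1°, height 86 mm. All of it matches the description, so I'll descend and grip.

Request:
{"api": "arm_command", "payload": {"motion": "0.002 0.002 -0.05 -0.016 0.0854;0.002 0.002 -0.1 -0.016 0.0854;0.002 0.002 -0.14 -0.016 0.0854;0.002 0.002 -0.175 -0.016 0.0854;0.002 0.002 -0.195 -0.016 0.0854;0.002 0.002 -0.205 -0.016 0.0854;0.002 0.002 -0.205 -0.016 0.0854;0.002 0.002 -0.205 -0.016 0.04;0.002 0.002 -0.205 -0.016 0.01;0.002 0.002 -0.205 -0.016 0.01;0.002 0.002 -0.205 -0.016 0.01;0.002 0.002 -0.205 -0.016 0.01;0.002 0.002 -0.205 -0.016 0.01;0.002 0.002 -0.205 -0.016 0.01;0.002 0.002 -0.205 -0.016 0.01", "grip_force": 80}}

```text
time_s: 5.3
tool_pos: [0.5045, 0.3472, 0.0471]
orientation: [-0.529, -0.47, 0.469, 0.529]
wrist_force: [-0.3, -1.5, 6.9]
opening: 0.0208
```

Request:
{"api": "arm_command", "payload": {"motion": "0 0 0.04 0 0.01;0 0 0.08 0 0.01;0 0 0.12 0 0.01;0.01 -0.03 0.16 0.01 0.01;0.02 -0.07 0.2 0.02 0.01;0.03 -0.11 0.23 0.03 0.01;0.04 -0.15 0.25 0.04 0.01;0.05 -0.19 0.25 0.044 0.01;0.06 -0.23 0.25 0.044 0.01;0.07 -0.27 0.25 0.044 0.01;0.08 -0.31 0.25 0.044 0.01;0.08 -0.35 0.25 0.044 0.01;0.08 -0.365 0.25 0.044 0.01;0.08 -0.365 0.25 0.044 0.01;0.08 -0.365 0.25 0.044 0.01"}}

```text
time_s: 6.8
tool_pos: [0.5842, -0.0169, 0.2969]
orientation: [-0.518, -0.481, 0.48, 0.519]
wrist_force: [-0.3, 1.2, -2.6]
opening: 0.021
```

```bash
python3 - <<'E'
from jaw import *
o,p,d=snap('wrist','w2.png'); K,T=campose('wrist',o)
np.savez('w2.npz',p=p,d=d,K=K,T=T)
print(o['tool_pos'],jaw(o),o['joint_pos'].round(3),o['opening'])
P=cloud(K,T,d);X,Y,Z=[P[...,i] for i in range(3)]
hsv=cv2.cvtColor(p,cv2.COLOR_RGB2HSV);H,S,V=[hsv[...,i].astype(int) for i in range(3)]
ok=(d>0)&(abs(X-.58)<.16)&(abs(Y-.03)<.22)
for nm,m in [('rails',ok&(Z>.051)&(Z<.06)&(X>.46)),('yel',ok&(H>20)&(H<35)&(S>120)&(Z<.06)),('blue',ok&(H>95)&(H<125)&(S>120)&(abs(Z-.04)<.006)&(Y<.02)),('chips',ok&(Z>.044)&(Z<.06)&(abs(X-.577)<.083)&(Y<.1))]:
    q=P[m]
    if len(q)<9: print(nm,len(q)); continue
    r=cv2.minAreaRect((q[:,:2]*1000).astype(np.float32));print(nm,len(q),np.round(r[0],1),np.round(r[1],1),round(r[2],1),np.percentile(q[:,2],[5,50,95]).round(3))
    if nm=='chips':
        n,l,st,c=cv2.connectedComponentsWithStats(m.astype(np.uint8))
        for i in range(1,n):
            if st[i,4]>15: print(st[i,4],c[i].round(),P[l==i].mean(0).round(3))
E
```

```text
[ 0.58423616 -0.01694889  0.29687075] (np.float64(85.66825061416029), array([-3.03097866e-04,  2.22043456e-03, -9.99997489e-01])) [-0.109  0.39   0.089  1.585 -0.039  1.169  1.483] 0.02097831821911961
rails 5388 [579.   31.2] [335.2 204.3] 85.7 [0.052 0.055 0.056]
yel 800 [580.3  49. ] [ 60.7 129.2] 85.9 [0.039 0.041 0.042]
blue 702 [570.5 -80.6] [ 60.5 128.9] 85.7 [0.039 0.041 0.042]
chips 1121 [590.8 -31.4] [207.7 159. ] 84.3 [0.045 0.049 0.052]
280 [289. 104.] [ 0.518 -0.047  0.049]
269 [394. 108.] [0.531 0.066 0.049]
193 [275. 154.] [ 0.571 -0.069  0.049]
219 [378. 206.] [0.642 0.045 0.049]
56 [282. 212.] [ 0.641 -0.068  0.049]
95 [233. 231.] [ 0.659 -0.13   0.051]
```

View pics/w2.png

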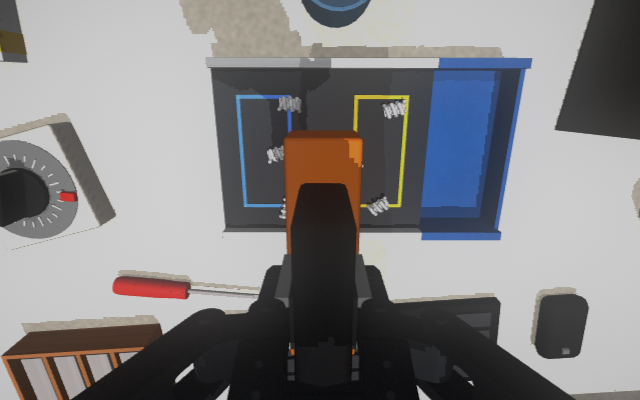

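Slab fit: both outlines measure 130x60 mm, so the slab centre is (575.4,-15.8) mm and yaw -4.2°. The scraper is held square. First pass runs along slab x = -27.

Request:
{"api": "arm_command", "payload": {"motion": "-0.015 -0.035 -0.02 0 0.01;-0.03 -0.07 -0.05 0 0.01;-0.044 -0.1085 -0.09 0 0.01;-0.044 -0.1085 -0.13 0 0.01;-0.044 -0.1085 -0.165 0 0.01;-0.044 -0.1085 -0.19 0 0.01;-0.044 -0.1085 -0.205 0 0.01;-0.044 -0.1085 -0.212 0 0.01;-0.044 -0.1085 -0.212 0 0.01;-0.044 -0.1085 -0.212 0 0.01"}}

```text
time_s: 7.85
tool_pos: [0.541, -0.1239, 0.0855]
orientation: [-0.517, -0.482, 0.481, 0.518]
wrist_force: [0.4, -0.6, -2.5]
opening: 0.0211
```

Request:
{"api": "arm_command", "payload": {"motion": "0 0 -0.002 0 0.01;0.0015 0.02 -0.002 0 0.01;0.003 0.04 -0.002 0 0.01;0.0045 0.06 -0.002 0 0.01;0.006 0.08 -0.002 0 0.01;0.0075 0.1 -0.002 0 0.01;0.009 0.12 -0.002 0 0.01;0.0105 0.14 -0.002 0 0.01;0.0115 0.155 -0.002 0 0.01;0.0125 0.167 -0.002 0 0.01;0.0135 0.179 -0.002 0 0.01;0.0145 0.191 -0.002 0 0.01;0.0152 0.201 -0.002 0 0.01;0.016 0.211 -0.002 0 0.01;0.0168 0.222 -0.002 0 0.01;0.0168 0.222 -0.002 0 0.01;0.0168 0.222 -0.002 0 0.01"}}

```text
time_s: 9.55
tool_pos: [0.5578, 0.0981, 0.0834]
orientation: [-0.517, -0.482, 0.481, 0.518]
wrist_force: [0.0, 0.7, -1.9]
opening: 0.0212
```

```bash
python3 - <<'E'
from jaw import *
o,p,d=snap('scene','s2.png')
print(o['tool_pos'],jaw(o)[0],o['wrist_force'])
cv2.imwrite('pics/s2c.png',cv2.resize(p[160:290,270:470,::-1],None,fx=4,fy=4,interpolation=cv2.INTER_CUBIC))
E
```

```text
[0.55776545 0.09810708 0.08341998] 85.8425845375951 [ 0.02902219  0.74034988 -1.90268548]
```

View pics/s2c.png

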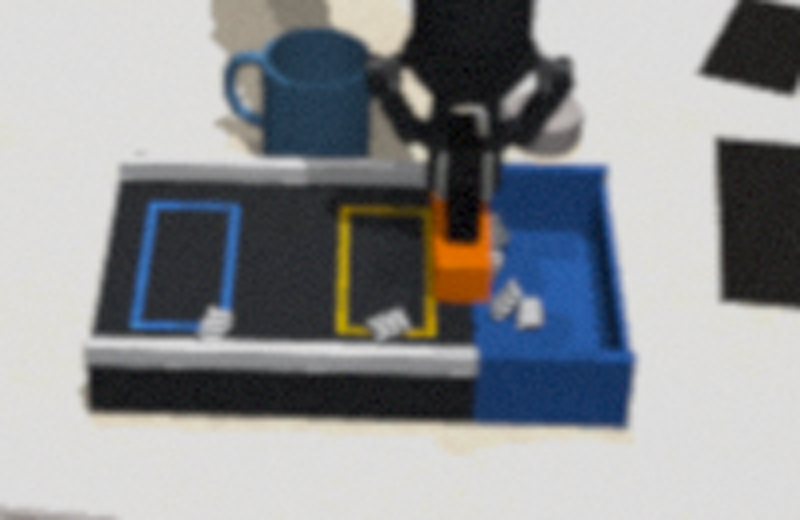

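Four chips are in the tray and two remain near the front rail. Second pass at slab x = +27.

Request:
{"api": "arm_command", "payload": {"motion": "0 0 0.02 0 0.01;0 0 0.045 0 0.01;0.006 -0.035 0.05 0 0.01;0.012 -0.075 0.05 0 0.01;0.018 -0.115 0.05 0 0.01;0.024 -0.155 0.05 0 0.01;0.03 -0.195 0.05 0 0.01;0.036 -0.2276 0.05 0 0.01;0.036 -0.2276 0.03 0 0.01;0.036 -0.2276 0.01 0 0.01;0.036 -0.2276 0.0 0 0.01;0.036 -0.2276 0 0 0.01;0.036 -0.2276 0 0 0.01"}}

```text
time_s: 10.9
tool_pos: [0.5936, -0.1304, 0.0835]
orientation: [-0.518, -0.482, 0.481, 0.518]
wrist_force: [0.5, -0.3, -1.7]
opening: 0.0216
```

Request:
{"api": "arm_command", "payload": {"motion": "0.0015 0.02 -0.0005 0 0.01;0.003 0.04 -0.0005 0 0.01;0.0045 0.06 -0.0005 0 0.01;0.006 0.08 -0.0005 0 0.01;0.0075 0.1 -0.0005 0 0.01;0.009 0.12 -0.0005 0 0.01;0.0105 0.14 -0.0005 0 0.01;0.0115 0.155 -0.0005 0 0.01;0.0125 0.167 -0.0005 0 0.01;0.0135 0.179 -0.0005 0 0.01;0.0145 0.191 -0.0005 0 0.01;0.0152 0.201 -0.0005 0 0.01;0.016 0.211 -0.0005 0 0.01;0.017 0.226 -0.0005 0 0.01;0.017 0.226 -0.0005 0 0.01;0.017 0.226 0 0 0.01;0.017 0.226 0.03 0 0.01;0.017 0.226 0.07 0 0.01;0.017 0.226 0.1 0 0.01"}}

```text
time_s: 12.8
tool_pos: [0.6109, 0.0944, 0.1856]
orientation: [0.518, 0.482, -0.48, -0.518]
wrist_force: [0.8, -0.6, -1.7]
opening: 0.021
```

```bash
python3 - <<'E'
from jaw import *
o,p,d=snap('scene','s3.png')
print(o['tool_pos'],jaw(o)[0],o['wrist_force'])
cv2.imwrite('pics/s3c.png',cv2.resize(p[160:290,270:470,::-1],None,fx=4,fy=4,interpolation=cv2.INTER_CUBIC))
o,p,d=snap('wrist','w3.png'); print(o['opening'])
E
```

```text
[0.61089078 0.0943617  0.18556809] 85.68840971109891 [ 0.84238964 -0.64290025 -1.69512644]
0.0212395447104072
```

View pics/s3c.png

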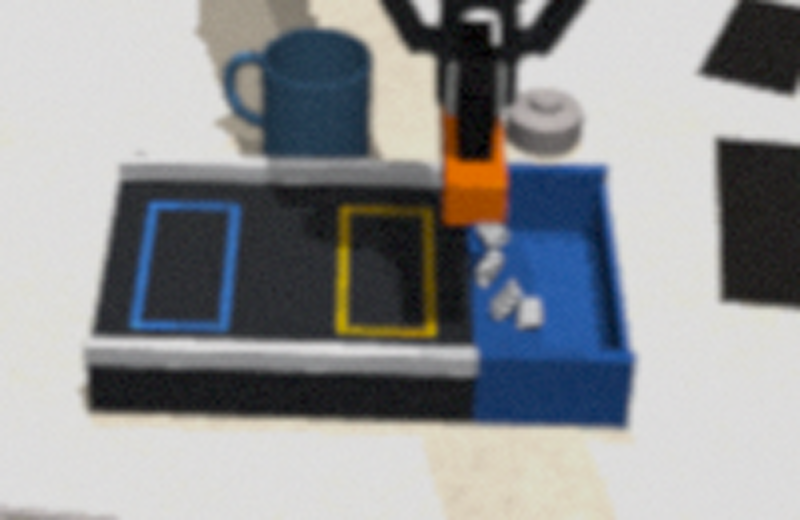

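View pics/w3.png

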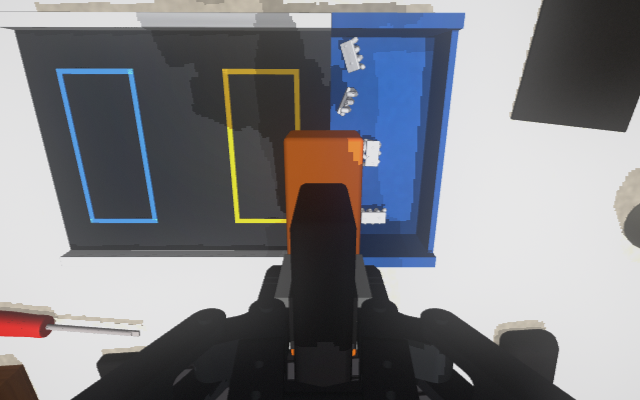

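The slab is clear in both views. Four chips show in the tray and two are hidden by the front wall and the scraper, so I'll check those after moving away. Next I carry the scraper to the pad.

Request:
{"api": "arm_command", "payload": {"motion": "-0.015 0.03 0.01 0 0.01;-0.03 0.065 0.01 -0.03 0.01;-0.05 0.105 0.01 -0.06 0.01;-0.07 0.145 0 -0.09 0.01;-0.09 0.185 -0.01 -0.1 0.01;-0.11 0.225 -0.03 -0.1 0.01;-0.1197 0.2506 -0.06 -0.1 0.01;-0.1197 0.2506 -0.09 -0.1 0.01;-0.1197 0.2506 -0.11 -0.1 0.01;-0.1197 0.2506 -0.11 -0.1 0.01"}}

```text
time_s: 13.9
tool_pos: [0.4915, 0.3433, 0.0748]
orientation: [0.543, 0.455, -0.454, -0.54]
wrist_force: [0.2, -0.2, -3.0]
opening: 0.0209
```

```bash
python3 - <<'E'
from jaw import *
o,p,d=snap('scene','s4.png')
print(o['tool_pos'],jaw(o)[0],o['wrist_force'],o['opening'])
o,q,d2=snap('top','t4.png')
a=cv2.resize(p[160:290,270:510,::-1],(800,433),interpolation=cv2.INTER_CUBIC)
cv2.imwrite('pics/s4c.png',a)
cv2.imwrite('pics/t4c.png',cv2.resize(q[150:230,190:370,::-1],None,fx=4.4,fy=4.4,interpolation=cv2.INTER_CUBIC))
K,T=campose('top');P=cloud(K,T,d2)
hsv=cv2.cvtColor(q,cv2.COLOR_RGB2HSV)
X,Y,Z=[P[...,i] for i in range(3)]
m=(hsv[...,1]<90)&(hsv[...,2]>90)&(abs(X-.588)<.09)&(Y>.108)&(Y<.19)&(d2>0)&(Z<.03)
n,l,st,c=cv2.connectedComponentsWithStats(m.astype(np.uint8))
for i in range(1,n):print(st[i,4],P[l==i].mean(0).round(3))
E
```

```text
[0.4915041  0.34327026 0.0747695 ] 79.93589564802984 [ 0.1910752  -0.17909024 -3.04705931] 0.020908685089651758
32 [0.659 0.139 0.012]
14 [0.647 0.114 0.015]
47 [0.593 0.135 0.016]
16 [0.549 0.121 0.016]
29 [0.511 0.125 0.018]
```

View pics/s4c.png

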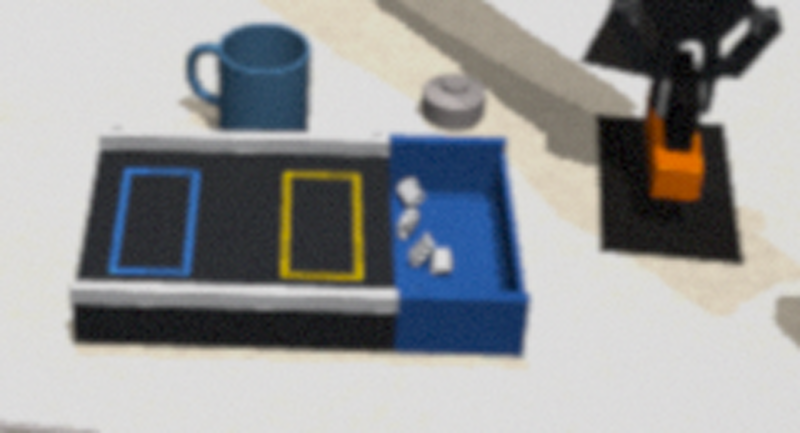

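View pics/t4c.png

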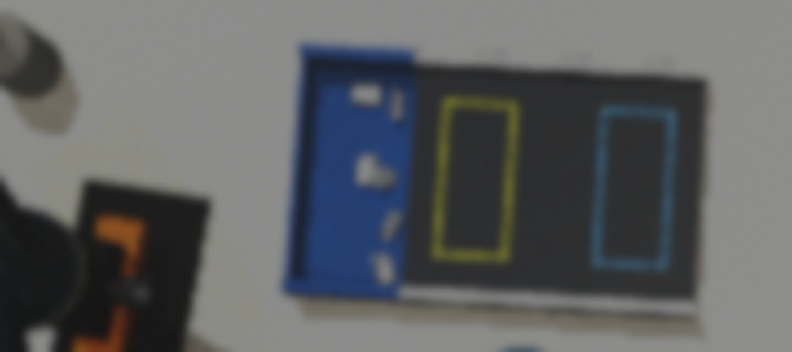

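All six chips are in the tray: two near the front wall, two in the middle and two towards the back. The slab is bare. I'll set the scraper down.

Request:
{"api": "arm_command", "payload": {"motion": "0 0.001 -0.012 0 0.01;0 0.001 -0.022 0 0.01;0 0.001 -0.0275 0 0.01;0 0.001 -0.0275 0 0.01;0 0.001 -0.0275 0 0.01;0 0.001 -0.0275 0 0.03;0 0.001 -0.0275 0 0.06;0 0.001 -0.0275 0 0.0854;0 0.001 -0.0275 0 0.0854;0 0.001 -0.0275 0 0.0854;0 0.001 -0.0275 0 0.0854;0 0.001 0.02 0 0.0854;0 0.001 0.07 0 0.0854;0 0.001 0.12 0 0.0854;0 0.001 0.17 0 0.0854;0 0.001 0.17 0 0.0854;0 0.001 0.17 0 0.0854"}}

```text
time_s: 15.7
tool_pos: [0.4939, 0.3456, 0.2493]
orientation: [0.544, 0.457, -0.451, -0.541]
wrist_force: [-0.4, 0.7, 0.1]
opening: 0.0851
```

```bash
python3 - <<'E'
from jaw import *
o,p,d=snap('wrist','w5.png'); K,T=campose('wrist',o)
print(o['tool_pos'],jaw(o)[0],o['opening'])
P=cloud(K,T,d);X,Y,Z=[P[...,i] for i in range(3)]
hsv=cv2.cvtColor(p,cv2.COLOR_RGB2HSV);H,S,V=[hsv[...,i].astype(int) for i in range(3)]
ok=(d>0)&(abs(X-.5)<.13)&(abs(Y-.34)<.11)
for nm,m in [('grip',ok&(Z>.078)&(Z<.095)&(V<90)),('pad',ok&(V<80)&(Z<.012))]:
    q=P[m];r=cv2.minAreaRect((q[:,:2]*1000).astype(np.float32));print(nm,len(q),np.round(r[0],1),np.round(r[1],1),round(r[2],1),np.percentile(q[:,2],[5,50,95]).round(3))
o,p,d=snap('scene','s5.png');K,T=campose('scene')
P=cloud(K,T,d);X,Y,Z=[P[...,i] for i in range(3)]
m=(d>0)&(Z>.028)&(Z<.042)&(abs(X-.4)<.1)&(abs(Y+.36)<.08);q=P[m];r=cv2.minAreaRect((q[:,:2]*1000).astype(np.float32));print('bar',np.round(r[0],1),np.round(r[1],1),r[2])
E
```

```text
[0.49392996 0.34557185 0.2493322 ] 79.89077168046484 0.08512706691155643
grip 2018 [493.1 345.8] [21.5 79.5] 80.4 [0.084 0.086 0.087]
pad 12214 [491.4 345.1] [110.1 190. ] 79.6 [0.003 0.004 0.005]
bar [ 400.9 -361.4] [ 36.8 108. ] 81.18621826171875
```

View pics/w5.png

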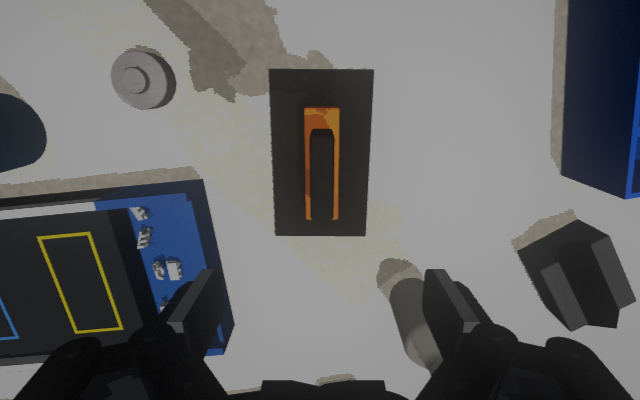

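View pics/s5.png

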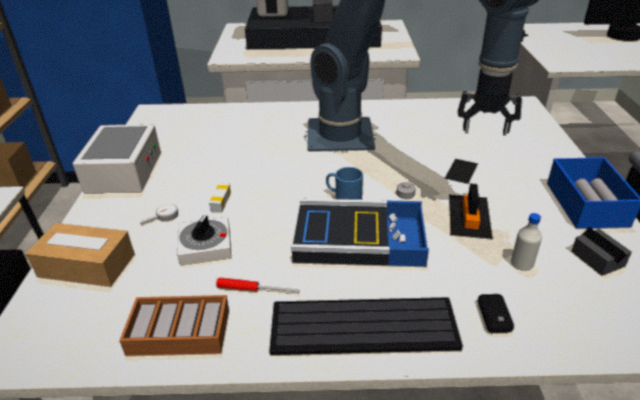

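The scraper stands 2 mm from the pad centre and the yellow bar hasn't moved. Next I move over to the bar.

Request:
{"api": "arm_command", "payload": {"motion": "0.01 -0.04 0.01 0 0.0854;0.02 -0.085 0.02 0 0.0854;0.03 -0.13 0.02 0 0.0854;0.03 -0.175 0.02 0 0.0854;0.03 -0.22 0.02 0 0.0854;0.03 -0.265 0.02 0 0.0854;0.03 -0.31 0.02 0.01 0.0854;0.03 -0.355 0.02 0.02 0.0854;0.02 -0.4 0.02 0.03 0.0854;0.005 -0.445 0.02 0.04 0.0854;-0.01 -0.49 0.02 0.045 0.0854;-0.025 -0.535 0.02 0.045 0.0854;-0.045 -0.58 0.01 0.045 0.0854;-0.065 -0.625 0 0.045 0.0854;-0.08 -0.665 0 0.045 0.0854;-0.095 -0.707 0 0.045 0.0854;-0.095 -0.707 0 0.045 0.0854;-0.095 -0.707 0 0.045 0.0854;-0.095 -0.707 0 0.045 0.0854"}}

```text
time_s: 17.7
tool_pos: [0.3981, -0.3606, 0.2458]
orientation: [0.532, 0.468, -0.465, -0.531]
wrist_force: [0.0, 0.3, 0.5]
opening: 0.0851
```

```bash
python3 - <<'E'
from jaw import *
o,p,d=snap('wrist','w6.png'); K,T=campose('wrist',o)
print(o['tool_pos'],jaw(o)[0],o['opening'],o['joint_pos'].round(2))
P=cloud(K,T,d);X,Y,Z=[P[...,i] for i in range(3)]
ok=(d>0)&(abs(X-.4)<.1)&(abs(Y+.36)<.09)
q=P[ok&(Z>.03)&(Z<.038)];r=cv2.minAreaRect((q[:,:2]*1000).astype(np.float32));print(len(q),np.round(r[0],1),np.round(r[1],1),round(r[2],1),np.percentile(q[:,2],[5,50,95]).round(3))
E
```

```text
[ 0.39807122 -0.36064878  0.24576714] 82.54416897654357 0.08507225468405927 [ 0.39  0.38  0.38  1.79 -0.17  1.    2.27]
3064 [ 397.5 -362.9] [34.3 99.5] 83.0 [0.033 0.034 0.036]
```

View pics/w6.png

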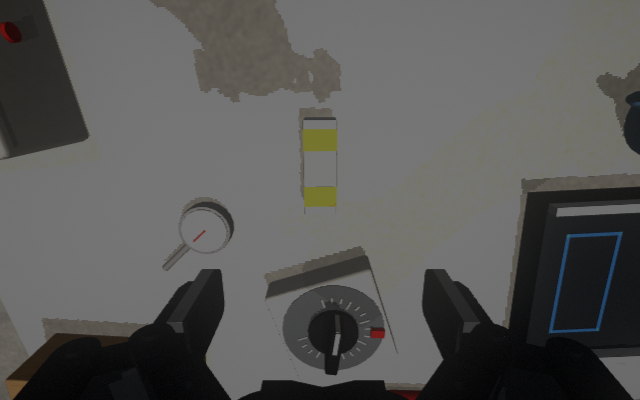

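The yellow bar shows at wrist pixel (320,163), centred at (397.5,-362.9) mm, 99.5x34 mm, jaw angle 83.0°. I'll grasp it.

Request:
{"api": "arm_command", "payload": {"motion": "-0.0005 -0.002 -0.05 0.008 0.0854;-0.0005 -0.002 -0.1 0.008 0.0854;-0.0005 -0.002 -0.145 0.008 0.0854;-0.0005 -0.002 -0.185 0.008 0.0854;-0.0005 -0.002 -0.215 0.008 0.0854;-0.0005 -0.002 -0.232 0.008 0.0854;-0.0005 -0.002 -0.239 0.008 0.0854;-0.0005 -0.002 -0.239 0.008 0.0854;-0.0005 -0.002 -0.239 0.008 0.04;-0.0005 -0.002 -0.239 0.008 0.02;-0.0005 -0.002 -0.239 0.008 0.02;-0.0005 -0.002 -0.239 0.008 0.02;-0.0005 -0.002 -0.239 0.008 0.02;-0.0005 -0.002 -0.239 0.008 0.02", "grip_force": 80}}

```text
time_s: 19.15
tool_pos: [0.3984, -0.3627, 0.0081]
orientation: [0.531, 0.471, -0.467, -0.528]
wrist_force: [-0.2, 0.9, 9.3]
opening: 0.0324
```

Request:
{"api": "arm_command", "payload": {"motion": "0 0 0.04 0 0.02;0 0 0.085 0 0.02;0.01 0.02 0.13 0 0.02;0.03 0.05 0.15 0 0.02;0.05 0.09 0.15 0.01 0.02;0.07 0.13 0.15 0.02 0.02;0.085 0.17 0.15 0.03 0.02;0.1 0.21 0.15 0.04 0.02;0.115 0.25 0.15 0.045 0.02;0.13 0.29 0.15 0.045 0.02;0.15 0.33 0.15 0.045 0.02;0.165 0.37 0.15 0.045 0.02;0.182 0.412 0.14 0.045 0.02;0.182 0.412 0.1 0.045 0.02;0.182 0.412 0.07 0.045 0.02;0.182 0.412 0.07 0.045 0.02;0.182 0.412 0.07 0.045 0.02"}}

```text
time_s: 20.85
tool_pos: [0.5801, 0.0488, 0.0785]
orientation: [0.52, 0.482, -0.479, -0.518]
wrist_force: [0.1, 0.2, -2.1]
opening: 0.0323
```

```bash
python3 - <<'E'
from jaw import *
o,p,d=snap('scene','s7.png')
print(o['tool_pos'],jaw(o)[0],o['opening'])
cv2.imwrite('pics/s7c.png',cv2.resize(p[160:290,270:470,::-1],None,fx=4,fy=4,interpolation=cv2.INTER_CUBIC))
E
```

```text
[0.58009636 0.04880526 0.07848128] 85.58847613217172 0.03227997027080105
```

View pics/s7c.png

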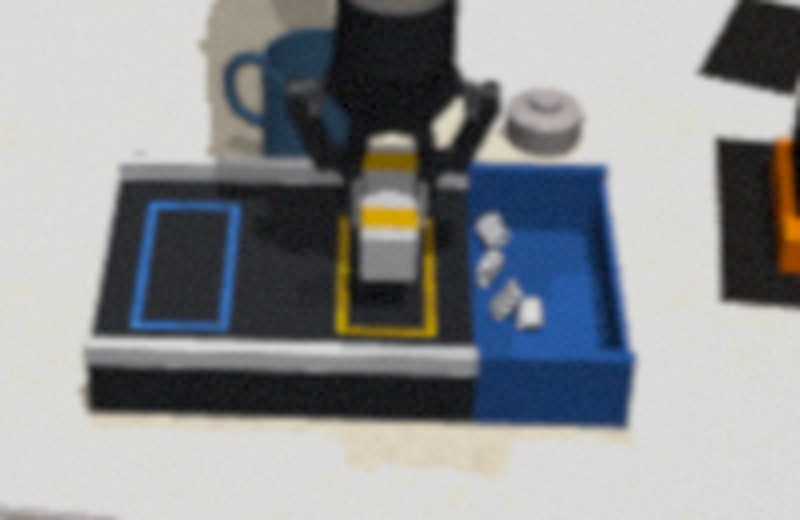

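The bar is held squarely above the yellow outline. I'll lower it and release.

Request:
{"api": "arm_command", "payload": {"motion": "0.001 0 -0.012 0.003 0.02;0.001 0 -0.023 0.003 0.02;0.001 0 -0.029 0.003 0.02;0.001 0 -0.03 0.003 0.02;0.001 0 -0.03 0.003 0.02;0.001 0 -0.03 0.003 0.02;0.001 0 -0.03 0.003 0.04;0.001 0 -0.03 0.003 0.06;0.001 0 -0.03 0.003 0.0854;0.001 0 -0.03 0.003 0.0854;0.001 0 -0.03 0.003 0.0854;0.001 0 0 0.003 0.0854;0.001 0 0.04 0.003 0.0854;0.001 0 0.09 0.003 0.0854;0.001 0 0.14 0.003 0.0854;0.001 0 0.19 0.003 0.0854;0.001 0 0.19 0.003 0.0854;0.001 0 0.19 0.003 0.0854"}}

```text
time_s: 22.7
tool_pos: [0.5823, 0.0488, 0.2707]
orientation: [0.52, 0.484, -0.478, -0.516]
wrist_force: [0.3, 0.1, -0.2]
opening: 0.0856
```

```bash
python3 - <<'E'
from jaw import *
o,p,d=snap('wrist','w8.png'); K,T=campose('wrist',o)
print(o['tool_pos'],jaw(o)[0],o['opening'])
P=cloud(K,T,d);X,Y,Z=[P[...,i] for i in range(3)]
ok=(d>0)&(abs(X-.58)<.085)&(abs(Y-.04)<.09)
q=P[ok&(Z>.068)&(Z<.08)];r=cv2.minAreaRect((q[:,:2]*1000).astype(np.float32));print(len(q),np.round(r[0],1),np.round(r[1],1),round(r[2],1),np.percentile(q[:,2],[5,50,95]).round(3))
hsv=cv2.cvtColor(p,cv2.COLOR_RGB2HSV);H,S,V=[hsv[...,i].astype(int) for i in range(3)]
q=P[ok&(H>20)&(H<35)&(S>120)&(Z<.046)];r=cv2.minAreaRect((q[:,:2]*1000).astype(np.float32));print('outline',len(q),np.round(r[0],1),np.round(r[1],1),round(r[2],1))
for x in ['bar_blue','bar_yellow']:
  print([(round(a['score'],2),a['xy']) for a in env.look_for('wrist',x)])
o,p,d=snap('scene','s8.png');print([(round(a['score'],2),a['xy']) for a in env.look_for('scene','bar_blue')])
E
```

```text
[0.58234878 0.04880404 0.27068203] 85.75594562136358 0.08557750585615082
3350 [581.6  48.9] [ 34.4 100. ] 85.7 [0.073 0.074 0.075]
outline 1241 [580.4  48.9] [ 60.4 129.6] 85.6
[]
[(0.87, [319.4, 164.5])]
[(0.39, [367.7, 223.0]), (0.28, [165.7, 212.5])]
```

View pics/w8.png

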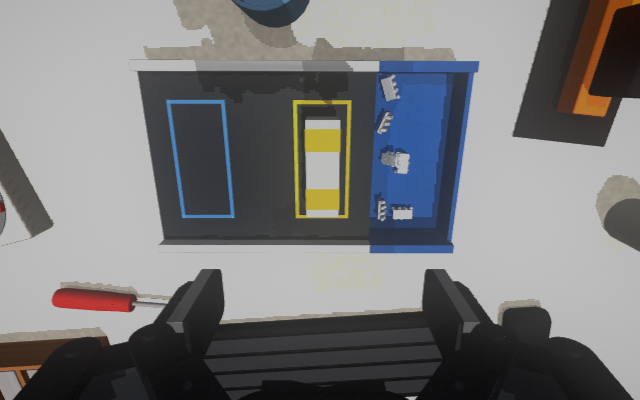

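View pics/s8.png

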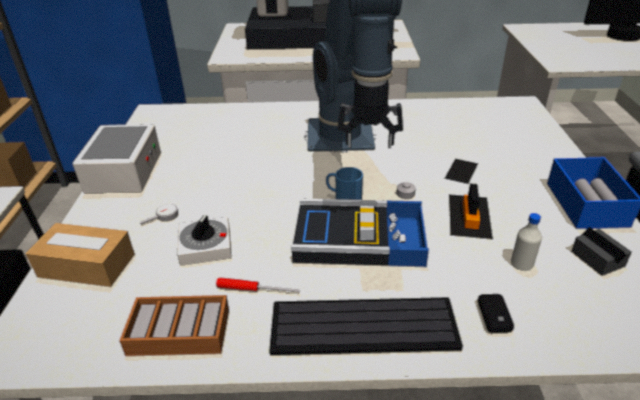

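The yellow bar lies within 1.5 mm and 0.1° of its outline. No blue bar appears in any view. All six chips show in the tray. Next is the knob.

Request:
{"api": "arm_command", "payload": {"motion": "0 -0.03 0 0 0.0854;0 -0.07 0 -0.02 0.0854;0 -0.11 0 -0.05 0.0854;0 -0.15 0 -0.08 0.0854;0 -0.19 0 -0.1 0.0854;0.002 -0.23 0 -0.12 0.0854;0.004 -0.27 0 -0.14 0.0854;0.006 -0.31 -0.005 -0.16 0.0854;0.008 -0.35 -0.01 -0.18 0.0854;0.01 -0.39 -0.015 -0.18 0.0854;0.012 -0.422 -0.02 -0.18 0.0854;0.012 -0.422 -0.02 -0.18 0.0854;0.012 -0.422 -0.02 -0.18 0.0854;0.012 -0.422 -0.02 -0.18 0.0854"}}

```text
time_s: 24.35
tool_pos: [0.5937, -0.3718, 0.2474]
orientation: [0.56, 0.434, -0.431, -0.558]
wrist_force: [-0.3, -0.1, 0.3]
opening: 0.0854
```

```bash
cat > knob.py <<'E'
from jaw import *
import sys
def run(tag):
    o,p,d=snap('wrist',tag+'.png'); K,T=campose('wrist',o)
    print(o['tool_pos'],jaw(o)[0],o['opening'],o['joint_pos'].round(2))
    P=cloud(K,T,d);X,Y,Z=[P[...,i] for i in range(3)]
    hsv=cv2.cvtColor(p,cv2.COLOR_RGB2HSV);H,S,V=[hsv[...,i].astype(int) for i in range(3)]
    ok=(d>0)&(abs(X-.595)<.08)&(abs(Y+.374)<.08)
    mr=lambda m:(lambda q,r:(len(q),np.round(r[0],1),np.round(r[1],1),round(r[2],1),np.percentile(q[:,2],[5,50,95]).round(3)))(P[m],cv2.minAreaRect((P[m][:,:2]*1000).astype(np.float32)))
    g=ok&(Z>.076)&(Z<.088); print('grip',mr(g))
    w=g&(V>130)&(S<80); print('white',w.sum(), mr(w) if w.sum()>5 else '')
    rd=ok&((H<8)|(H>172))&(S>140)&(Z<.06); print('red',mr(rd))
    bx=ok&(Z>.034)&(Z<.0415); print('box',mr(bx))
    for n in ['knob_axis','knob_pointer','red_mark']:
        for a in env.spot_point('wrist',n)[:2]: print(n,round(a['score'],2),np.round(a['xy'],1),(atz(K,T,*a['xy'],.072)*1000).round(1))
    return p
E
python3 - <<'E'
from knob import *
p=run('w9')
u,v=320,170
cv2.imwrite('pics/w9c.png',cv2.resize(p[60:290,200:460,::-1],None,fx=2.6,fy=2.6,interpolation=cv2.INTER_CUBIC))
E
```

```text
[ 0.59366047 -0.37184837  0.24738058] 75.50409087367326 0.08536687019695041 [ 0.26  0.64  0.45  1.35 -0.28  1.21  2.05]
grip (949, array([ 593.1, -372.8]), array([13.9, 57.6]), 75.0, array([0.08 , 0.082, 0.084]))
white 0 
red (146, array([ 602.4, -320.8]), array([14.6, 10.1]), 80.7, array([0.045, 0.046, 0.048]))
box (9761, array([ 593.7, -373.2]), array([129.9, 130.1]), 10.5, array([0.039, 0.04 , 0.041]))
knob_axis 0.67 [322.3 177.3] [ 593.5 -371.3   72. ]
knob_pointer 0.28 [165.9  67.1] [ 466.6 -476.1   72. ]
red_mark 0.59 [372.7 172.7] [ 601.  -324.4   72. ]
```

View pics/w9c.png

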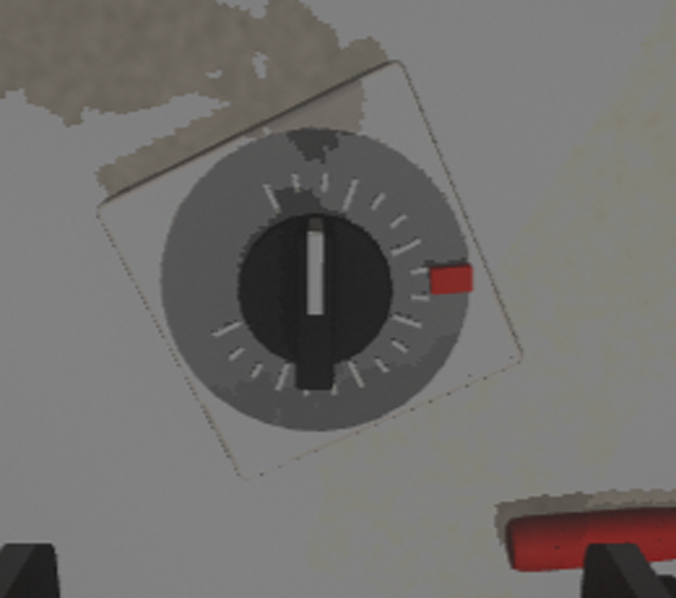

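The white pointer points at about 165° (up in the crop) and the red tab at about 80°, so the knob needs a clockwise turn of about 85° (-1.48 rad). The knob axis is at (593.4,-373.0) mm. I'll descend and grip the bar.

Request:
{"api": "arm_command", "payload": {"motion": "0 -0.001 -0.05 -0.008 0.0854;0 -0.001 -0.1 -0.008 0.06;0 -0.001 -0.14 -0.008 0.06;0 -0.001 -0.17 -0.008 0.06;0 -0.001 -0.186 -0.008 0.06;0 -0.001 -0.191 -0.008 0.06;0 -0.001 -0.191 -0.008 0.06;0 -0.001 -0.191 -0.008 0.03;0 -0.001 -0.191 -0.008 0.0;0 -0.001 -0.191 -0.008 0.0;0 -0.001 -0.191 -0.008 0.0;0 -0.001 -0.191 -0.008 0.0;0 -0.001 -0.191 -0.008 0.0", "grip_force": 50}}

```text
time_s: 25.85
tool_pos: [0.5943, -0.3736, 0.0586]
orientation: [0.563, 0.432, -0.429, -0.559]
wrist_force: [-1.3, 0.8, 6.5]
opening: 0.0129
```

Request:
{"api": "arm_command", "payload": {"motion": "0 0 0 -0.1 0;0 0 0 -0.22 0;0 0 0 -0.34 0;0 0 0 -0.46 0;0 0 0 -0.58 0;0 0 0 -0.7 0;0 0 0 -0.82 0;0 0 0 -0.94 0;0 0 0 -1.06 0;0 0 0 -1.18 0;0 0 0 -1.3 0;0 0 0 -1.4 0;0 0 0 -1.48 0;0 0 0 -1.48 0;0 0 0 -1.48 0;0 0 0 -1.48 0"}}

```text
time_s: 27.45
tool_pos: [0.5944, -0.3736, 0.0587]
orientation: [0.707, -0.059, 0.059, -0.702]
wrist_force: [0.5, -0.8, -0.5]
opening: 0.0133
```

```bash
python3 - <<'E'
from jaw import *
o=env.get_obs();print(o['tool_pos'],jaw(o),o['opening'],o['moment'],o['joint_pos'].round(2))
E
```

```text
[ 0.59442202 -0.3735627   0.05869524] (np.float64(-9.623669831727621), array([-7.21496737e-05, -7.04682745e-03, -9.99975168e-01])) 0.013291613506221388 [-0.11468329 -0.10918627  0.02631337] [ 0.1   0.92  0.78  1.56 -0.73  0.97  0.93]
```

Jaw angle is -9.6°, so the pointer should be at 80.4°. I'll release, rise and look.

Request:
{"api": "arm_command", "payload": {"motion": "0 0 0 0 0.02;0 0 0 0 0.05;0 0 0 0 0.07;0 0 0 0 0.07;0 0 0 0 0.07;0 0 0.02 0 0.07;0 0 0.06 0 0.07;0 0 0.11 0 0.0854;0 0 0.16 0 0.0854;0 0 0.2 0 0.0854;0 0 0.2 0 0.0854;0 0 0.2 0 0.0854"}}

```text
time_s: 28.65
tool_pos: [0.5946, -0.3738, 0.2596]
orientation: [0.707, -0.058, 0.06, -0.702]
wrist_force: [-0.2, 0.2, -1.6]
opening: 0.0856
```

```bash
python3 - <<'E'
from knob import *
p=run('w10')
cv2.imwrite('pics/w10c.png',cv2.resize(p[60:290,200:460,::-1],None,fx=2.6,fy=2.6,interpolation=cv2.INTER_CUBIC))
E
```

```text
[ 0.59455844 -0.37383069  0.25963068] -9.619858750121544 0.0856464646907979 [ 0.06  0.75  0.9   1.34 -0.58  1.32  0.8 ]
grip (850, array([ 594. , -372.4]), array([57.8, 13.3]), 80.1, array([0.081, 0.082, 0.084]))
white 0 
red (146, array([ 602.5, -320.3]), array([14.6,  8.9]), 80.8, array([0.045, 0.047, 0.048]))
box (9161, array([ 593.7, -372.9]), array([130.2, 130.1]), 10.6, array([0.039, 0.04 , 0.041]))
knob_axis 0.77 [322.8 171.7] [ 595.  -371.7   72. ]
red_mark 0.5 [322.  121.6] [ 602.2 -324.6   72. ]
```

View pics/w10c.png

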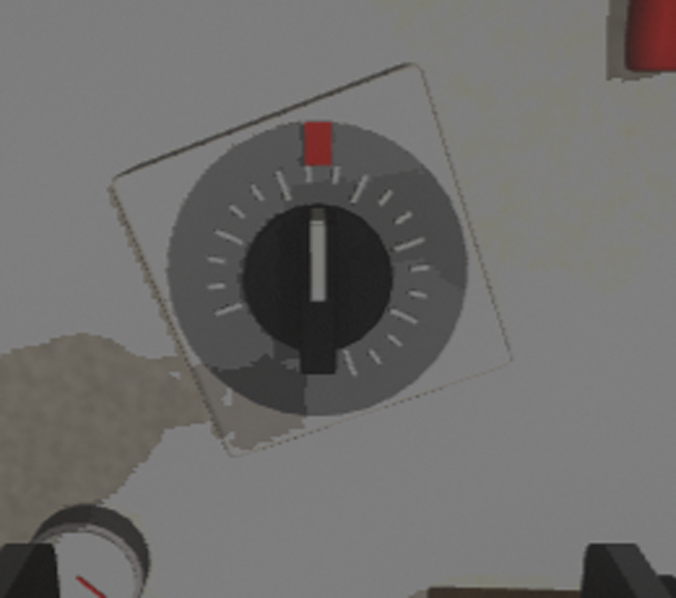

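The pointer is at 80.1° and the red tab at about 80.5°, so they are aligned. Last look at the rest of the scene, in case something was knocked.

```bash
python3 - <<'E'
from jaw import *
o,p,d=snap('scene','s11.png');K,T=campose('scene');P=cloud(K,T,d);X,Y,Z=[P[...,i] for i in range(3)]
def rect(nm,m):
    q=P[m];r=cv2.minAreaRect((q[:,:2]*1000).astype(np.float32));print(nm,len(q),np.round(r[0],1),np.round(r[1],1),round(r[2],1),np.median(q[:,2]).round(3))
rect('bar',(d>0)&(Z>.066)&(Z<.08)&(abs(X-.58)<.07)&(abs(Y-.05)<.05))
rect('grip',(d>0)&(Z>.06)&(abs(X-.5)<.09)&(abs(Y-.33)<.08))
cv2.imwrite('pics/s11c.png',cv2.resize(p[150:300,130:550,::-1],None,fx=1.9,fy=1.9,interpolation=cv2.INTER_CUBIC))
o,p,d=snap('top','t11.png');K,T=campose('top');P=cloud(K,T,d);X,Y,Z=[P[...,i] for i in range(3)]
rect('bar',(d>0)&(Z>.066)&(Z<.08)&(abs(X-.58)<.07)&(abs(Y-.05)<.05))
rect('grip',(d>0)&(Z>.07)&(abs(X-.5)<.09)&(abs(Y-.33)<.08))
cv2.imwrite('pics/t11c.png',cv2.resize(p[130:290,190:480,::-1],None,fx=2.7,fy=2.7,interpolation=cv2.INTER_CUBIC))
E
```

```text
bar 346 [585.3  49.8] [ 32.6 107.7] 86.0 0.074
grip 232 [494.9 345.5] [23.  88.3] 79.6 0.084
bar 245 [581.7  48.4] [ 34.9 100.2] 85.2 0.074
grip 164 [492.7 344.7] [24.3 79. ] 78.8 0.085
```

View pics/s11c.png

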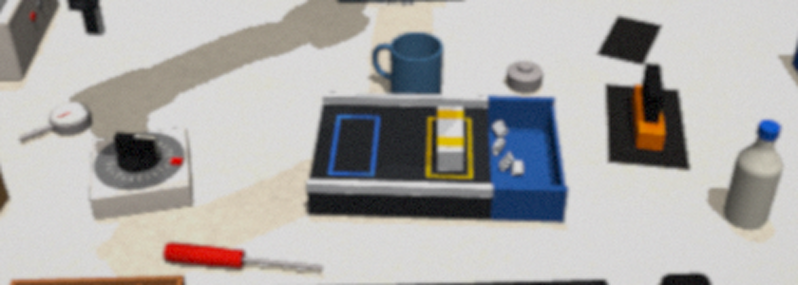

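View pics/t11c.png

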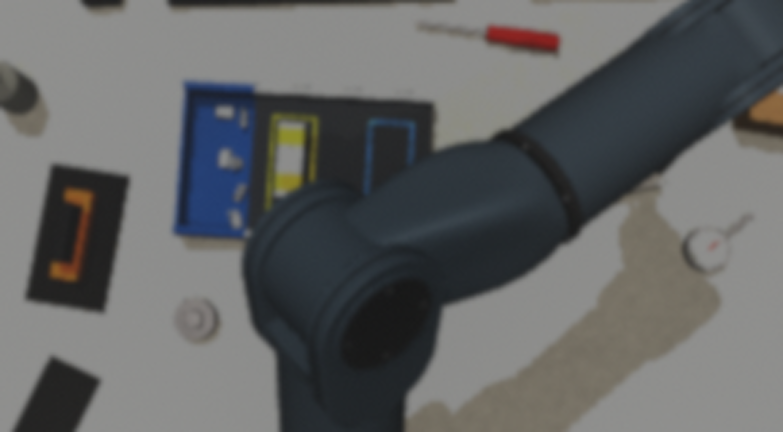

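The final views show the bar in the yellow outline, the chips in the tray, the scraper on its pad and the bystanders in place. The arm is clear of everything.

```bash
python3 -c "
from cell import env
print(env.finish_job())"
```

```text
the job is handed in; nothing more can be done
None
```

The measuring slab is ready and I handed the job in at about 29 s of robot time; the hand-in reports no verdict.

**What I did:** I wiped the slab in two scraper passes and stood the scraper back on its pad. I then laid the yellow bar in its outline and turned the knob 85° clockwise. I saw no blue bar in any view, so its outline is empty.

**Last checks:**
- **Chips:** all six were in the tray and the slab was bare. Some views showed fewer because of hidden or touching chips, but the top view showed all six.
- **Scraper:** it stands upright about 2 mm from the pad centre.
- **Yellow bar:** it is about 1.5 mm from the outline's centre and within 1° of its long side. The scene camera put the bar about 5 mm off in x. I took this as a side-view error, because the wrist and top views agreed, and it is still within tolerance.
- **Knob:** the pointer is at 80.1° and the red tab at about 80.5°, well under 1 mm at the tab. The pointer network found nothing in the final wrist picture, so this comes from the depth fit and the picture itself.
- **Other things on the table:** in the pictures the bystanders stand where they were. The top view was partly blocked by the arm, so I relied on the scene view for those.

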